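Discard the small culture dish down the chute

ROBOT

A 6-joint arm with a two-finger parallel gripper is mounted at the origin on the work surface. World frame = base frame: x ahead of the robot, y to its left, z up, the work surface at z = 0. Lengths are in m, angles in degrees, forces in N, time in s.
With the tool pointing down it reaches from about 0.3 to 0.75 m from the base axis. Payload 8.5 kg.
Tool frame: the origin (TCP) lies at the very end of the fingers, on their centre line; the grasp point (between the pads) lies 19 mm behind it; z points along the fingers, y is the direction in which the jaws open and shut (so a half turn about z gives the same grasp; the last joint's range is limited). The gripper opens to 85 mm and grips with 20 to 120 N. Pads are 22 mm wide; open, the fingers measure 114 mm over their backs; the gripper's body (76 mm by 85 mm) begins 54 mm behind the grasp point. The pads swing forward as they close: fully open they stand 13 mm farther back than shut.
Start: joints at [-87.909, 21.807, 74.336, -0, 83.858, -12.336], TCP at [0.137, -0.533, 0.231] pointing down, gripper open.
Joint ranges: [-178.18, 178.18], [-50.72, 133.34], [12.68, 142.11], [-81.47, 261.47], [9.98, 163.14], [-165.26, 165.26]. Speed limits (degrees/s): [136.94, 136.94, 180, 180, 180, 180].

INTERFACE

Orientations are given as a 3x3 rotation matrix whose columns are the frame's x, y, z axes.
In Python, from rig import env, vision, close_job, spotter gives the robot as it stands. The module is installed in compiled form; this text tells all that it offers.
- The arm moves only by the tool jog_arm, never from a script. Its argument "plan" is a list that holds one entry, the list of rows, each a list of 6 numbers: the shift along the tool's x, y, z in units of 40 mm (1.0 is 40 mm), then the turn, a rotation vector about the tool's x, y, z in units of 0.15 rad (1.0 is 0.15 rad). A call has 1 to 10 rows; each row shifts and turns the commanded pose from where the row before left it, along the tool's axes as they then stand; what a row does not reach is not made up. A row lasts 1/10 s, in which the tool goes at most 50 mm and 8.59 degrees, less where a joint would pass 70% of its speed; a pose out of reach is approached as far as the arm can. A call with a number of a shift or a turn outside -1 to 1 is refused whole. A call with a gripper value outside its range is refused whole. "grip" is the opening, from -1 (shut) to 1 (fully open), set as the call begins (left out, the last holds). The fingers move at their own pace and stop on an object; "squeeze" is the grip in N (left out, the last holds). Time passes only in rows, so rows that do not move let the fingers close. It gives the time, the measured TCP pose, the force and the opening at its end, in the units of the state.
- env.observe(): the state, without advancing time (a new reading comes with each control period).
- vision.get_image(name): name is "side" or "top"; returns (picture, depth): 420x560x3 uint8, red, green, blue; 420x560 float32, m along the optical axis (not along the pixel's ray), 0 where there is no reading.
- vision.camera_info(name): a dict with "fx", "fy", "cx", "cy" (pixels), "rvec" (rotation vector, rad) and "tvec" (3), from world to camera coordinates, as OpenCV has them. Camera axes: x right, y down, z forward; pixel columns grow to the right and rows downward; lengths in m; the calibration is good to about 2 mm. A picture is of the moment at which its call begins. camera_info takes no time and is no camera call.
- close_job(): hands the job in, once; it reports no verdict.
Trained networks look in the newest picture that a camera, given by its name, has taken for a name from the list of things; names that differ only in an ending like _2 or _b are one class to them, and where a whole thing is asked for, a point or a joint stands for the part that bears it (a point fixed in the world has none). Each returns a list of dicts, best first, with "score" (0 to 1); they miss things now and then, are a little off and sometimes report something else, mostly with a low value. They report only what shows in the picture. A call takes as long as a camera call. They do not tell look-alikes from the thing itself.
- spotter.trace(camera, query): "pixels" (420x560 bool, what is visible of it) and "rect" ([left, top, right, bottom] in pixels, round what is visible of it).
The state is a dict: "time_s": time; "q": joint angles; "qvel": joint speeds; "joint_efforts": joint torques, N m; "position": TCP position; "tool_rot": TCP orientation; "ft_force": force on the tool from outside, world axes, zero at the start; "wrist_torque": the same for the moment, N m; "grip_width": finger opening in m.
Only numpy, scipy, OpenCV 4.12 (cv2) and the standard library are available. Lean on these libraries where they do the work, as an engineer would, in place of code of your own. Each camera call takes 0.05 s, during which the arm holds its last target.

TASK

The small round culture dish on the steel discard ledge is finished with: without picking it up, push it off the ledge's open edge so that it drops into the chute below and stays there. Leave the larger round dish and the square dish where they stand on the ledge.

Things in the scene. Friction and masses are not known exactly. Their poses are not given: they have to be found in the camera images.
- station: Fixed steel discard station. Origin: on the bench under the middle of the drop edge; x level, from the ledge over the edge into the chute (roughly away from the robot); y along the edge. Flat ledge without lips: x -160 to 0, y -200 to 200, top at z = 120 mm. Open-topped chute: x 0 to 181, y -195 to 195; floor falls at 50 deg to a flat foot at z = 8; end wall 60, side walls 100 high.
- dish_small: The small round lidded culture dish, white plastic: 60 mm across, 20 mm high, 20 to 45 g; it slides on the ledge. Origin: centre of its underside; z up. It starts flat on the ledge, its centre 55 to 90 mm from the drop edge, in any of three places about 130 mm apart along the edge.
- dish_large: The large round lidded dish of the same white plastic, to be left alone: 90 mm across, 20 mm high, about 60 g, on the ledge in another of the three places. Origin: centre of its underside; z up.
- dish_square: The square lidded dish of the same white plastic, to be left alone: 70 by 70 mm, 20 mm high, about 50 g, on the ledge in the remaining place. Origin: centre of its underside; x and y along its sides, z up.
Not all that is in view belongs to the job. Leave any orange or red look-alike of the dish_small alone.

How it is judged (in metres and radians):
At the end, for the whole second after the job is handed in: The small round dish lies at rest (under 30 mm/s) inside the chute's walls, its centre at least 40 mm below the ledge top; the large round dish and the square dish are within 15 mm of where they started (x of dish_small in the frame of station between 0 and 0.181 m and y of dish_small in the frame of station between -0.195 and 0.195 m and z of dish_small in the frame of station below 0.08 m and linear speed of dish_small below 0.03 m/s and distance of each of dish_large, dish_square from where it was at the start of the episode below 0.015 m); the robot touches nothing.
It fails at once if the small dish is picked up: its underside rises more than 25 mm above the ledge top (z of dish_small in the frame of station above 0.145 m).
It fails at once if the large round dish is moved by more than 15 mm (distance of dish_large from where it was at the start of the episode above 0.015 m).
It fails at once if the square dish is moved by more than 15 mm (distance of dish_square from where it was at the start of the episode above 0.015 m).
It also fails if it takes over 40 s, if anything falls off the work surface, if the arm or the gripper's body presses on something with over 40 N, if the wrist force passes 120 N, or if a joint passes its speed limit or range.

## Working session

There is one attempt and no reset: what is moved stays moved. The work goes in short steps, Python scripts to look and compute and a tool call to move; the robot and the scene stay as the last step left them, time stands still between calls to the robot, and variables do not carry over. Pictures are saved under pics/ and viewed, and the job is handed in when it is done.

Besides the shell and the picture viewer there is one more tool, called after "Request:" by a JSON object that holds its "op" and its "data", one argument or row to a line. jog_arm: Moves the arm, as the interface text tells. Its arguments: {"type":"object","properties":{"plan":{"type":"array"},"grip":{"type":"number"},"squeeze":{"type":"number"}},"required":["plan"]}

```bash
mkdir -p pics; cat > h.py <<'E'
import numpy as np,cv2
from rig import env,vision,close_job,spotter
def cloud(name,depth):
    c=vision.camera_info(name);R,_=cv2.Rodrigues(np.array(c['rvec'],float));t=np.array(c['tvec'],float).ravel()
    v,u=np.mgrid[:420,:560]
    P=np.stack([(u-c['cx'])/c['fx']*depth,(v-c['cy'])/c['fy']*depth,depth],-1)
    W=(P-t)@R
    W[depth<=0]=np.nan
    return W
E
python3 - <<'E'
from h import *
s=env.observe();print(s['time_s'],s['position'],s['tool_rot'],s['grip_width'])
for n in('top','side'):
    im,d=vision.get_image(n);cv2.imwrite(f'pics/{n}0.png',im[:,:,::-1]);np.save(n+'d.npy',d)
    W=cloud(n,d)
    for q in('dish_small','dish_large','dish_square','station'):
        for r in spotter.trace(n,q)[:4]:
            p=W[r['pixels']];p=p[~np.isnan(p[:,0])]
            print(n,q,round(r['score'],2),np.round(r['rect']),np.round(np.median(p,0),3),np.round(np.percentile(p,2,axis=0),3),np.round(np.percentile(p,98,axis=0),3))
E
```

```text
0.0 [ 0.13702638 -0.53235891  0.23070499] [[ 9.68460136e-01  2.49168537e-01 -7.37953151e-05]
 [ 2.49168369e-01 -9.68459046e-01  1.48337832e-03]
 [ 2.98143466e-04 -1.45498023e-03 -9.99998897e-01]] 0.08560754180143712
top dish_small 0.77 [380. 254. 412. 286.] [ 0.479 -0.241  0.019] [ 0.452 -0.269 -0.001] [ 0.509 -0.214  0.022]
top dish_small 0.57 [306. 218. 341. 251.] [ 0.525 -0.078  0.139] [ 0.498 -0.105  0.121] [ 0.553 -0.052  0.142]
top dish_small 0.56 [384. 194. 412. 223.] [ 0.613 -0.247  0.02 ] [ 0.587 -0.275  0.012] [ 0.641 -0.221  0.023]
top dish_large 0.66 [237. 232. 285. 280.] [0.476 0.026 0.139] [ 0.437 -0.012  0.136] [0.516 0.065 0.142]
top dish_square 0.85 [164. 239. 206. 282.] [0.461 0.161 0.139] [0.424 0.123 0.12 ] [0.497 0.198 0.142]
top station 0.63 [136. 110. 374. 317.] [0.576 0.064 0.09 ] [ 0.385 -0.147  0.005] [0.765 0.272 0.122]
side dish_small 0.8 [283. 164. 313. 194.] [ 0.527 -0.066  0.139] [ 0.501 -0.103  0.119] [ 0.555 -0.046  0.142]
side dish_small 0.63 [258. 151. 284. 161.] [ 0.627 -0.265  0.019] [ 0.605 -0.274  0.016] [ 0.646 -0.235  0.022]
side dish_small 0.45 [280. 263. 331. 307.] [0.462 0.171 0.139] [0.425 0.127 0.121] [0.5   0.203 0.142]
side dish_large 0.77 [289. 197. 340. 246.] [0.478 0.038 0.139] [ 0.437 -0.011  0.12 ] [0.519 0.073 0.142]
side dish_square 0.61 [280. 262. 330. 310.] [0.463 0.172 0.139] [0.426 0.128 0.12 ] [0.5   0.204 0.142]
side station 0.69 [130. 153. 369. 371.] [0.574 0.125 0.069] [ 0.377 -0.131  0.005] [0.766 0.288 0.121]
```

View pics/top0.png

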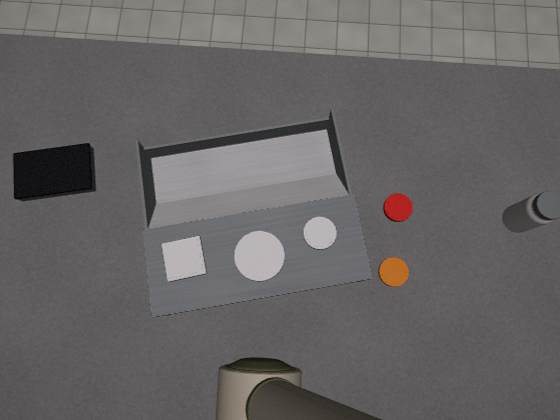

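View pics/side0.png

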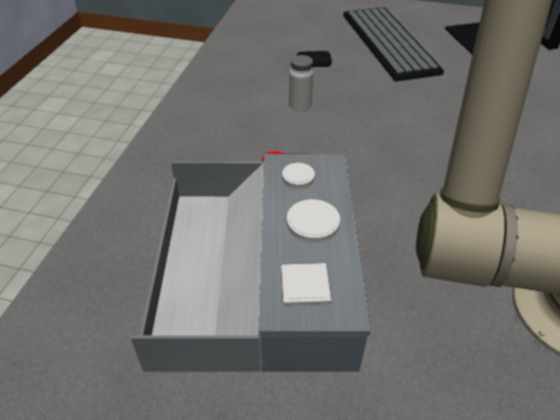

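```bash
python3 - <<'E'
from h import *
d=np.load('topd.npy');W=cloud('top',d)
z=W[...,2]
m=(z>.117)&(z<.124)&(W[...,0]>.3)&(W[...,0]<.75)
m[:, :100]=0
# ledge mask rectangle
m2=((z>.116)&(z<.145)&(W[...,0]>.33)&(W[...,0]<.62)&(W[...,1]>-.2)&(W[...,1]<.35))
P=W[m2][:,:2].astype(np.float32)
r=cv2.minAreaRect(P);print(r,cv2.boxPoints(r))
m3=((z>.133)&(z<.147)&(W[...,0]>.33)&(W[...,0]<.62)&(W[...,1]>-.2)&(W[...,1]<.35)).astype(np.uint8)
n,l,st,c=cv2.connectedComponentsWithStats(m3)
for i in range(1,n):
    if st[i,4]>100: print(st[i],cv2.minAreaRect(W[l==i][:,:2].astype(np.float32)),cv2.minEnclosingCircle(W[l==i][:,:2].astype(np.float32)))
# anything tall in scene
print(W[199:204,380:386].shape)
E
```

```text
((0.48235610127449036, 0.03476572036743164), (0.16060590744018555, 0.40056225657463074), 14.037111282348633) [[ 0.3558728   0.20958872]
 [ 0.45302933 -0.17901228]
 [ 0.6088394  -0.14005728]
 [ 0.51168287  0.24854372]]
[304 217  33  33 850] ((0.5257499814033508, -0.07877938449382782), (0.05869608372449875, 0.057804856449365616), 3.469181537628174) ((0.5262027382850647, -0.07841677963733673), 0.030113568529486656)
[ 235  231   50   50 1979] ((0.4772985875606537, 0.026453139260411263), (0.08781049400568008, 0.08752023428678513), 4.9822797775268555) ((0.4772058427333832, 0.026856742799282074), 0.04490816220641136)
[ 162  236   45   46 1546] ((0.46216684579849243, 0.160942941904068), (0.07045897096395493, 0.07049659639596939), 16.443349838256836) ((0.46165624260902405, 0.16024719178676605), 0.04776301980018616)
(5, 6, 3)
```

The top view shows the white small dish at about (320,233), the large dish at (259,256) and the square one at (184,258). The red and orange look-alikes are off the station at (398,207) and (394,272). The ledge is yawed 14.0°, and its edge midpoint is about (0.560, 0.054). The small dish is at station (-0.065, -0.120). The tool's x axis already lies along the push direction, so I'll push with the fingers about 30 mm apart, as a two-point cradle.

Request:
{"op": "jog_arm", "data": {
  "plan": [
    [[0.53,-0.43,0,0,0,0],[0.53,-0.43,0,0,0,0],[0.53,-0.43,0,0,0,0],[0.53,-0.43,0,0,0,0],[0.53,-0.43,0,0,0,0],[0.53,-0.43,0,0,0,0],[0.53,-0.43,0,0,0,0],[0.53,-0.43,0,0,0,0],[0.53,-0.43,0,0,0,0],[0.53,-0.43,0,0,0,0]]
  ],
  "grip": -0.3
}}

```text
time_s: 1.5
position: [0.3, -0.3123, 0.2315]
tool_rot: [[0.968, 0.249, 0.0], [0.249, -0.968, -0.0], [0.0, 0.0, -1.0]]
ft_force: [0.7, -1.2, -1.0]
grip_width: 0.0303
```

Request:
{"op": "jog_arm", "data": {
  "plan": [
    [[0.53,-0.43,0,0,0,0],[0.53,-0.43,0,0,0,0],[0.53,-0.43,0,0,0,0],[0.53,-0.43,0,0,0,0],[0.53,-0.43,0,0,0,0],[0.53,-0.43,0,0,0,0],[0.53,-0.43,0,0,0,0],[0.53,-0.43,0,0,0,0],[0.53,-0.43,0,0,0,0],[0.53,-0.43,0,0,0,0]]
  ]
}}

```text
time_s: 2.5
position: [0.4626, -0.0928, 0.2314]
tool_rot: [[0.968, 0.249, 0.0], [0.249, -0.968, -0.0], [0.0, 0.0, -1.0]]
ft_force: [-1.1, -0.4, 1.0]
grip_width: 0.0301
```

```bash
python3 - <<'E'
from h import *
im,d=vision.get_image('side');cv2.imwrite('pics/side1.png',im[:,:,::-1])
s=env.observe();p=s['position'];a=np.radians(14.04);r=p[:2]-np.array([.560,.054])
print(s['time_s'],p,s['tool_rot'],s['grip_width'],s['ft_force'],'station',r@[np.cos(a),np.sin(a)],r@[-np.sin(a),np.cos(a)])
E
```

```text
2.55 [ 0.46399271 -0.09046055  0.2314056 ] [[ 9.68017832e-01  2.50878480e-01  1.21072865e-03]
 [ 2.50877039e-01 -9.68018187e-01  1.22535333e-03]
 [ 1.47942213e-03 -8.82419854e-04 -9.99998516e-01]] 0.02977400189561957 [-1.14445748  0.95427976 -0.36888825] station -0.1281852433592946 -0.11685372953586948
```

View pics/side1.png

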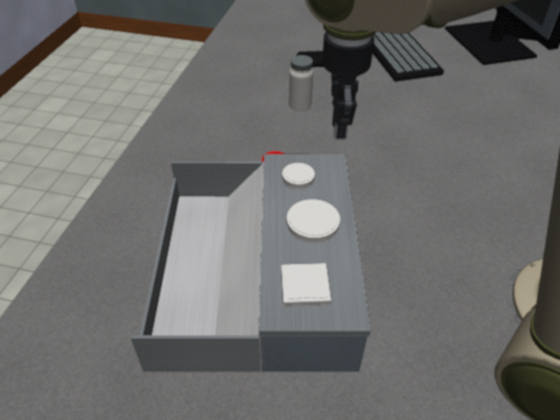

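The tool is behind the dish and clear of it: the fingers are at about (342,125), above the rear of the ledge, and the dish is at (298,174). Next I'll descend to z≈0.128, shifting 3 mm in y.

Request:
{"op": "jog_arm", "data": {
  "plan": [
    [[0,0.08,0.5,0,0,0],[0,0,0.5,0,0,0],[0,0,0.5,0,0,0],[0,0,0.5,0,0,0],[0,0,0.3,0,0,0],[0,0,0.2,0,0,0],[0,0,0.08,0,0,0],[0,0,0,0,0,0]]
  ]
}}

```text
time_s: 3.35
position: [0.4628, -0.097, 0.1282]
tool_rot: [[0.968, 0.249, -0.0], [0.249, -0.968, -0.0], [-0.0, 0.0, -1.0]]
ft_force: [-0.2, -0.8, 0.4]
grip_width: 0.0297
```

```bash
python3 - <<'E'
from h import *
im,d=vision.get_image('side');cv2.imwrite('pics/side2.png',cv2.resize(im[130:270,220:400,::-1],None,fx=4,fy=4))
s=env.observe();p=s['position'];a=np.radians(14.04);r=p[:2]-np.array([.560,.054])
print(s['time_s'],p,s['grip_width'],s['ft_force'],'station',r@[np.cos(a),np.sin(a)],r@[-np.sin(a),np.cos(a)])
E
```

```text
3.4 [ 0.46296721 -0.09707276  0.12851789] 0.02994488100985079 [0.24943513 0.28406374 0.33034746] station -0.1307842211415604 -0.1230196194028929
```

View pics/side2.png

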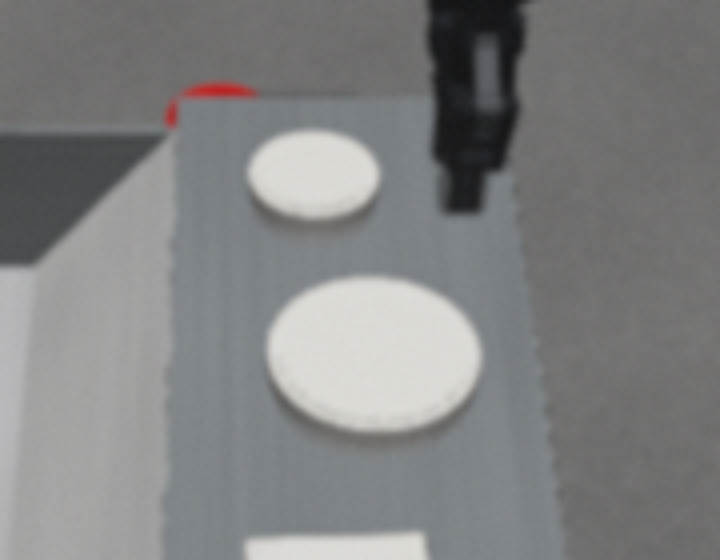

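The fingers are just behind the dish, tips at about (462,205) in the crop. They're laterally clear of the large dish. I'll push along +x.

Request:
{"op": "jog_arm", "data": {
  "plan": [
    [[0.18,0,0,0,0,0],[0.18,0,0,0,0,0],[0.18,0,0,0,0,0],[0.18,0,0,0,0,0],[0.18,0,0,0,0,0],[0.18,0,0,0,0,0],[0.18,0,0,0,0,0],[0.18,0,0,0,0,0],[0.18,0,0,0,0,0],[0.18,0,0,0,0,0]]
  ]
}}

```text
time_s: 4.4
position: [0.533, -0.0789, 0.1281]
tool_rot: [[0.968, 0.249, -0.0], [0.249, -0.968, 0.0], [-0.0, -0.0, -1.0]]
ft_force: [0.7, -1.1, -0.6]
grip_width: 0.0304
```

```bash
python3 - <<'E'
from h import *
im,d=vision.get_image('side');cv2.imwrite('pics/side3.png',cv2.resize(im[130:270,220:400,::-1],None,fx=4,fy=4))
s=env.observe();p=s['position'];a=np.radians(14.04);r=p[:2]-np.array([.560,.054])
print(s['time_s'],p,s['grip_width'],s['ft_force'],'station',r@[np.cos(a),np.sin(a)],r@[-np.sin(a),np.cos(a)])
E
```

```text
4.45 [ 0.53390106 -0.0787618   0.12813412] 0.02962747760002904 [-0.00125043  0.16434795 -0.21455143] station -0.057527188088753 -0.12246416702334378
```

View pics/side3.png

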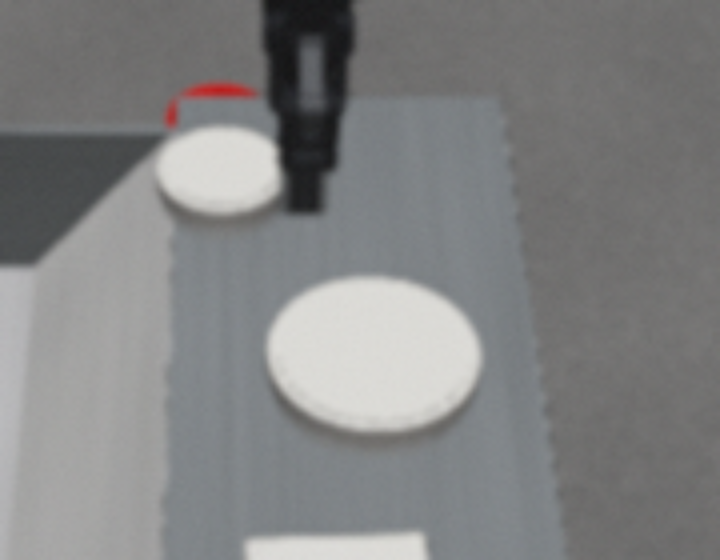

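The dish has moved straight to the edge (crop about (222,170)), cradled by the fingers. I'll keep pushing.

Request:
{"op": "jog_arm", "data": {
  "plan": [
    [[0.18,0,0,0,0,0],[0.18,0,0,0,0,0],[0.18,0,0,0,0,0],[0.18,0,0,0,0,0],[0.18,0,0,0,0,0],[0.18,0,0,0,0,0],[0.18,0,0,0,0,0],[0.18,0,0,0,0,0],[0.1,0,0,0,0,0],[0,0,0,0,0,0]]
  ]
}}

```text
time_s: 5.45
position: [0.5925, -0.0635, 0.128]
tool_rot: [[0.968, 0.249, 0.0], [0.249, -0.968, 0.0], [0.0, -0.0, -1.0]]
ft_force: [-0.5, 0.1, 0.2]
grip_width: 0.03
```

```bash
python3 - <<'E'
from h import *
im,d=vision.get_image('side');cv2.imwrite('pics/side4.png',im[:,:,::-1])
s=env.observe();p=s['position'];a=np.radians(14.04);r=p[:2]-np.array([.560,.054])
print(s['time_s'],p,s['grip_width'],s['ft_force'],'station',r@[np.cos(a),np.sin(a)],r@[-np.sin(a),np.cos(a)])
E
```

```text
5.5 [ 0.59220984 -0.0636054   0.12800155] 0.02997543212113825 [ 0.33033439 -0.55860932  0.24264838] station 0.0027166483103835625 -0.12190620572688365
```

View pics/side4.png

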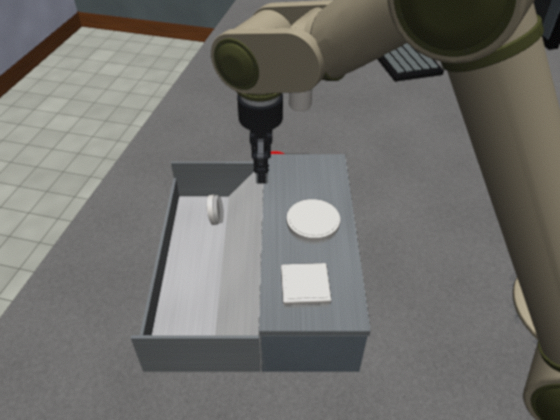

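The dish has dropped into the chute, at about (214,209), and may still be settling on its edge. I'll raise the arm clear and look again.

Request:
{"op": "jog_arm", "data": {
  "plan": [
    [[0,0,-0.5,0,0,0],[0,0,-0.8,0,0,0],[0,0,-0.8,0,0,0],[-0.5,0,-0.5,0,0,0],[-0.8,0,0,0,0,0],[-0.8,0,0,0,0,0],[-0.8,0,0,0,0,0],[-0.5,0,0,0,0,0],[0,0,0,0,0,0],[0,0,0,0,0,0]]
  ]
}}

```text
time_s: 6.5
position: [0.4607, -0.0977, 0.2325]
tool_rot: [[0.969, 0.248, 0.001], [0.248, -0.969, -0.0], [0.001, 0.0, -1.0]]
ft_force: [0.7, 0.4, -0.2]
grip_width: 0.0298
```

```bash
cat > chk.py <<'E'
from h import *
import sys
k=sys.argv[1]
a=np.radians(14.04);o=np.array([.560,.054])
for n in('side','top'):
    im,d=vision.get_image(n);cv2.imwrite(f'pics/{n}{k}.png',im[:,:,::-1]);W=cloud(n,d)
    for q in('dish_small','dish_large','dish_square'):
        for r in spotter.trace(n,q)[:3]:
            p=W[r['pixels']];p=p[~np.isnan(p[:,0])];m=np.median(p,0)
            print(n,q,round(r['score'],2),np.round(r['rect']),np.round(m,3),'zrange',np.round(np.percentile(p[:,2],[2,98]),3),'st',np.round([(m[:2]-o)@[np.cos(a),np.sin(a)],(m[:2]-o)@[-np.sin(a),np.cos(a)]],3))
s=env.observe();print(s['time_s'],s['position'],s['ft_force'])
E
python3 chk.py 5
```

```text
side dish_small 0.54 [261. 150. 280. 164.] [ 0.628 -0.265  0.019] zrange [0.009 0.023] st [-0.011 -0.326]
side dish_large 0.71 [130. 153. 370. 374.] [0.569 0.123 0.072] zrange [0.005 0.121] st [0.025 0.065]
side dish_large 0.56 [290. 200. 339. 244.] [0.477 0.039 0.139] zrange [0.121 0.142] st [-0.084  0.005]
side dish_square 0.73 [282. 263. 331. 310.] [0.463 0.172 0.139] zrange [0.121 0.142] st [-0.066  0.138]
top dish_small 0.58 [292. 161. 317. 175.] [ 0.674 -0.046  0.058] zrange [0.021 0.069] st [ 0.086 -0.124]
top dish_small 0.53 [387. 194. 414. 214.] [ 0.627 -0.255  0.02 ] zrange [0.016 0.168] st [-0.01  -0.316]
top dish_large 0.94 [238. 230. 284. 280.] [0.478 0.027 0.139] zrange [0.136 0.142] st [-0.086 -0.006]
top dish_square 0.79 [166. 236. 208. 280.] [0.461 0.16  0.139] zrange [0.134 0.142] st [-0.07   0.127]
6.9 [ 0.46068497 -0.09740917  0.2319751 ] [0.68791981 0.36006226 0.25906336]
```

View pics/side5.png

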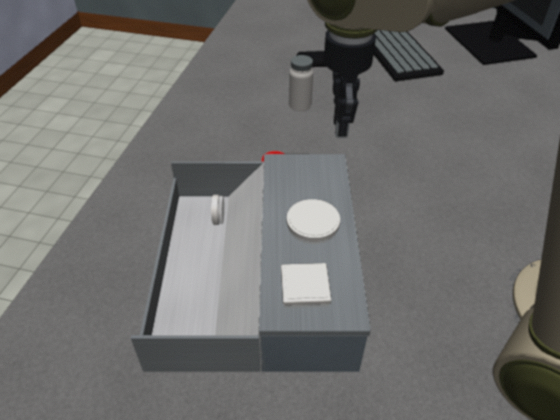

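View pics/top5.png

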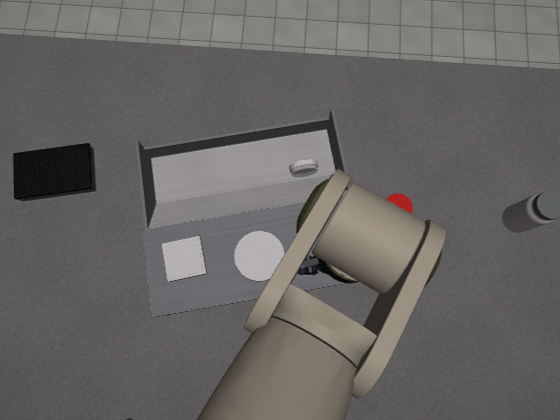

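The dish stands on its rim in the chute, leaning back against the ramp (top view, about (304,167)), with its highest point at about z=0.069. I'll wait a second to check it's at rest.

Request:
{"op": "jog_arm", "data": {
  "plan": [
    [[0,0,0,0,0,0],[0,0,0,0,0,0],[0,0,0,0,0,0],[0,0,0,0,0,0],[0,0,0,0,0,0],[0,0,0,0,0,0],[0,0,0,0,0,0],[0,0,0,0,0,0],[0,0,0,0,0,0],[0,0,0,0,0,0]]
  ]
}}

```text
time_s: 7.9
position: [0.4604, -0.0975, 0.2321]
tool_rot: [[0.968, 0.249, -0.0], [0.249, -0.968, -0.0], [-0.0, 0.0, -1.0]]
ft_force: [0.5, 0.6, -0.4]
grip_width: 0.0298
```

```bash
python3 chk.py 6; python3 -c "
import cv2
cv2.imwrite('pics/crop6.png',cv2.hconcat([cv2.resize(cv2.imread(f'pics/side{k}.png')[150:260,150:270],None,fx=3,fy=3) for k in (5,6)]))"
```

```text
side dish_small 0.59 [215. 198. 224. 229.] [ 0.675 -0.025  0.055] zrange [0.024 0.068] st [ 0.092 -0.104]
side dish_large 0.61 [288. 202. 338. 245.] [0.477 0.039 0.139] zrange [0.122 0.142] st [-0.084  0.005]
side dish_square 0.82 [282. 262. 331. 308.] [0.462 0.171 0.139] zrange [0.123 0.142] st [-0.067  0.138]
top dish_small 0.98 [292. 160. 318. 175.] [ 0.673 -0.044  0.057] zrange [0.016 0.068] st [ 0.086 -0.123]
top dish_small 0.54 [387. 194. 413. 214.] [ 0.627 -0.254  0.02 ] zrange [0.001 0.507] st [-0.01  -0.315]
top dish_large 0.88 [235. 233. 283. 280.] [0.478 0.028 0.139] zrange [0.136 0.142] st [-0.086 -0.006]
top dish_square 0.97 [164. 236. 207. 282.] [0.461 0.16  0.139] zrange [0.119 0.142] st [-0.07   0.126]
8.3 [ 0.46042816 -0.09754567  0.23211348] [-0.62393384  0.2077847   0.20540797]
```

View pics/crop6.png

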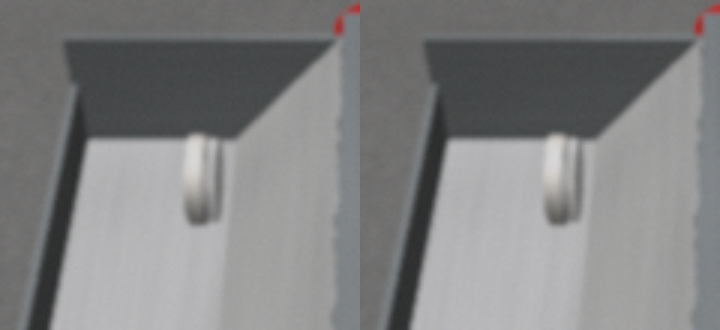

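The dish looks the same in both pictures, about 1.4 s apart, so it's at rest. The other two dishes haven't moved, so I'll hand in.

```bash
python3 -c "
from rig import close_job
print(close_job())"
```

```text
the job is handed in; nothing more can be done
None
```

I pushed the small white dish straight off the open edge with the gripper's fingers about 30 mm apart, without gripping it. It dropped into the chute, and I raised the arm clear and handed the job in at about 8.3 s. The hand-in gives no verdict, so these results come from my own last checks.

- **Small dish:** it did not land flat. It stands on its rim near the foot of the chute, leaning back against the ramp, at about x = 0.086, y = -0.12 m in the station frame. Its highest point is at about z = 0.068 m, under the 0.08 m limit. It moved no more than 1–2 mm between pictures 1.4 s apart, which is within measurement noise.
- **Large and square dishes:** both are within about 2 mm of where they started.
- **Arm:** it touches nothing, with the tool at z = 0.232 m and wrist force under 1 N.
- **Disagreements:** in the first look after the push, the side-camera network missed the small dish and reported the red look-alike instead. It also labelled the whole station as the large dish. In the final look both cameras found the small dish, with y about 20 mm apart because each sees a different part of the tilted dish.

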